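# Turn the mis-set centrifuge rotor until it drops home

## Task

On one of the two mini centrifuges the blue rotor has been put on crooked: its three lugs ride on top of the bowl's rim. Take it by its grip bar, press it down lightly and turn it, without lifting it out or forcing it, until the lugs drop into the rim's notches and it sits fully home, flush with the rim, then let go. Leave the grey rotor in the other centrifuge as it is.

Things in the scene. Friction and masses are not known exactly. Their poses are not given: they have to be found in the camera images.
- rotor_blue_grip (a point): Mid-height centre of the blue rotor's grip bar, 60 mm (x) by 18 (y) by 44 tall, z up, standing on a 72 mm disc 22 mm thick. Loose, 0.2-0.4 kg. Three alike white-tipped lugs, 14 mm wide, reach 52 mm out at 0 and +-120 deg from +x; their undersides are 14 mm below the disc's top. Height of this point over the rim top: 36 mm with lugs riding on it, 22 mm fully home, disc top flush with rim.
- unit_a_bowl (a point): Bowl centre at rim-top height (90 mm over the bench) of the fixed white centrifuge, 190 (x) by 150 mm, holding the blue rotor; z up, blue panel on its -x end. Grey rim: 80 mm inner, 112 outer diameter, 22 deep; 3 notches, 30 mm wide inside, 45 outside, at 0 and +-120 deg from +x. Any lug suits any notch, +-10 deg; the nearest is 30 to 60 deg off, either way. Rotor has 4 mm radial play.
- rotor_grey_grip (a point): Centre of the grip bar of a like rotor in grey, already home in the other, identical centrifuge: to be left alone.
Not all that is in view belongs to the job. Leave any red look-alike of the part that bears rotor_blue_grip alone. Leave any purple look-alike of the part that bears unit_a_bowl alone.

How it is judged:
On the way, in this order (a step that is already met when the one before it is completed fails the run):
1. the blue rotor, still riding on the rim, is pressed down on it by the gripper: at least 5 N between rotor and centrifuge, its own weight included (contact force between rotor_blue and unit_a above 5 N and contact force between the fingers and rotor_blue above 1 N and z of rotor_blue_grip in the frame of unit_a_bowl above 0.031 m), for 0.1 s.
2. the blue rotor has dropped home (z of rotor_blue_grip in the frame of unit_a_bowl below 0.026 m and horizontal distance between rotor_blue_grip and unit_a_bowl below 0.008 m), for 0.2 s.
At the end, for the whole second after the job is handed in: The blue rotor is home in its bowl: its top within 3 mm of the rim's top, within 8 mm of the bowl's centre and 4.5 degrees of level, at rest and released (z of rotor_blue_grip in the frame of unit_a_bowl below 0.025 m and horizontal distance between rotor_blue_grip and unit_a_bowl below 0.008 m and angle between rotor_blue_grip's own z axis and vertical below 0.08 rad and linear speed of rotor_blue below 0.02 m/s); the robot touches nothing.
It fails at once if the blue rotor is lifted more than 25 mm above where it rode on the rim (z of rotor_blue_grip in the frame of unit_a_bowl above 0.061 m).
It fails at once if the rotor is forced: more than 60 N between it and the centrifuge while its lugs still ride on the rim (contact force between rotor_blue and unit_a above 60 N and z of rotor_blue_grip in the frame of unit_a_bowl above 0.031 m).
It fails at once if the grey rotor is moved more than 10 mm (distance of rotor_grey_grip from where it was at the start of the episode above 0.01 m).
It also fails if it takes over 35 s, if anything falls off the work surface, if the arm or the gripper's body presses on something with over 40 N, if the wrist force passes 120 N, or if a joint passes its speed limit or range.

## Robot

A 7-joint arm with a two-finger parallel gripper is mounted at the origin on the work surface. World frame = base frame: x ahead of the robot, y to its left, z up, the work surface at z = 0. Lengths are in m, angles in rad, forces in N, time in s.
With the tool pointing down it reaches from about 0.4 to 0.925 m from the base axis. Payload 4.1 kg.
Tool frame: the origin (TCP) lies midway between the tips of the shut fingers; the grasp point (between the pads) lies 19 mm behind it (ctrl.grip_point_offset is the distance from the TCP to the grasp point, in m); z points along the fingers, y is the line along which they close (so a half turn about z gives the same grasp; the last joint's range is limited). The gripper opens to 85 mm and grips with 20 to 120 N. Pads are 22 mm wide; open, the fingers measure 114 mm over their backs; the gripper's body (76 mm by 85 mm) begins 54 mm behind the grasp point. The pads swing forward as they close: fully open they stand 13 mm farther back than shut.
Start: joints at [1.187, 0.398, 0.045, 1.537, -0.019, 1.207, -0.051], TCP at [0.183, -0.624, 0.231] pointing down, gripper open.
Joint ranges: [-2.82, 2.82], [-0.49, 2.23], [-1.37, 1.46], [0, 2.46], [-1.36, 4.5], [0.23, 2], [-2.94, 2.94]. Speed limits (rad/s): [2.57, 2.57, 3.14, 3.14, 3.14, 3.14, 3.14].

## Interface

Orientations are given as a unit quaternion [w, x, y, z].
In Python, from station import ctrl gives the robot as it stands.
- The arm moves only by the tool jog_arm, never from a script. Its argument "series" is a list of rows, each an object of numbers: "dx", "dy", "dz": the shift along the tool's x, y, z in cm; "twist": the turn about the tool's z in degrees; "claw": the gripper command: -1 is fully open, 1 is shut, values between are in proportion. In form: [{"dx": .., "dy": .., "dz": .., "twist": .., "claw": ..}, ...]. A call has 1 to 12 rows; each row is the pose to reach, as a shift and turn from the pose commanded when the call began, along the tool's axes at that moment; what a row does not reach only later rows make up. A row lasts 1/10 s, in which the tool goes at most 50 mm and 8.59 degrees, less where a joint would pass 70% of its speed; a pose out of reach is approached as far as the arm can. A call with a gripper value outside its range is refused whole. The fingers move at their own pace and stop on an object; the grip force is fixed at half the most. Time passes only in rows, so rows that repeat a pose let the fingers close. It gives the time, the measured TCP pose, the force, the opening and the grip force at its end, in the units of the state.
- ctrl.observe(): the state, without advancing time (a new reading comes with each control period).
- ctrl.capture(name): name is "scene" or "top" or "wrist"; returns a dict with "image" (480x640x3 uint8, red, green, blue), "range_z" (480x640 float32, m along the optical axis (not along the pixel's ray), 0 where there is no reading), "camera_matrix" (3x3 intrinsics, pixels), "R" (3x3) and "t" (3): a world point X has camera coordinates R X + t. Camera axes: x right, y down, z forward; pixel columns grow to the right and rows downward; lengths in m; the calibration is good to about 2 mm. A picture is of the moment at which its call begins.
- ctrl.hand_in(): hands the job in; it is judged then, once.
The state is a dict: "time_s": time; "joint_positions": joint angles; "qd": joint speeds; "tau": joint torques, N m; "tool_pos": TCP position; "tool_rot": TCP orientation; "force": force on the tool from outside, world axes, zero at the start; "torque": the same for the moment, N m; "gripper_width": opening from 0.0 (shut) to 1.0 (fully open); "gripper_force": force on a finger pad.
Only numpy, scipy, OpenCV 4.12 (cv2) and the standard library are available. Lean on these libraries where they do the work, as an engineer would, in place of code of your own. Each camera call takes 0.05 s, during which the arm holds its last target. There are 200 camera calls.

## Working session

There is one attempt and no reset: what is moved stays moved. The work goes in short steps, Python scripts to look and compute and a tool call to move; the robot and the scene stay as the last step left them, time stands still between calls to the robot, and variables do not carry over. Pictures are saved under pics/ and viewed, at most 10 in all, crops included, and the job is handed in when it is done.

Besides the shell and the picture viewer there is one more tool, called after ">>>" as name(argument=value, ...) on one line, values as JSON. jog_arm: Moves the arm, as the interface text tells. Its arguments: {"type":"object","properties":{"series":{"type":"array"}},"required":["series"]}

```bash
mkdir -p pics
cat > h.py <<'E'
import numpy as np, cv2
from station import ctrl
def cap(n,f):
    c=ctrl.capture(n); cv2.imwrite(f'pics/{f}.png',c['image'][:,:,::-1]); np.savez(f'pics/{f}.npz',**c); return c
def world(c):
    v,u=np.mgrid[:480,:640]; K=c['camera_matrix']; z=c['range_z']
    P=np.stack([(u-K[0,2])/K[0,0]*z,(v-K[1,2])/K[1,1]*z,z],-1)
    return (P-c['t'])@c['R']
E
python3 - <<'E'
from h import *
cap('top','top1'); cap('scene','sc1')
s=ctrl.observe(); print(s['tool_pos'],s['tool_rot'],s['time_s'],s['force'],ctrl.grip_point_offset)
E
```

```text
[ 0.18249879 -0.62326867  0.23037042] [-8.57588557e-04  9.89869653e-01  1.41976417e-01 -1.77562986e-04] 0.1 [-0.60810472 -0.01517877  0.24812972] 0.0187
```

View pics/top1.png

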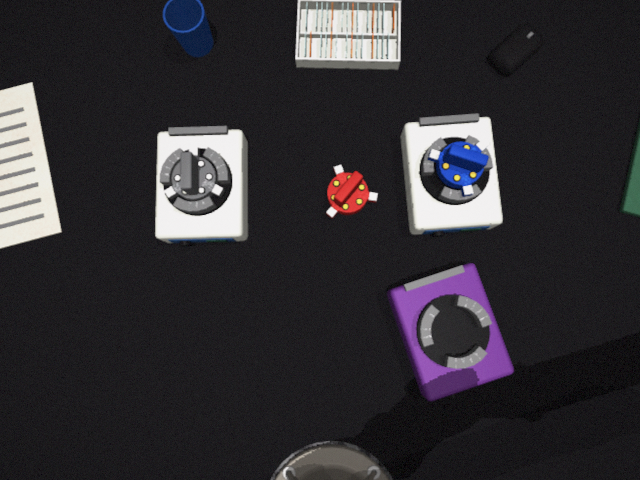

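View pics/sc1.png

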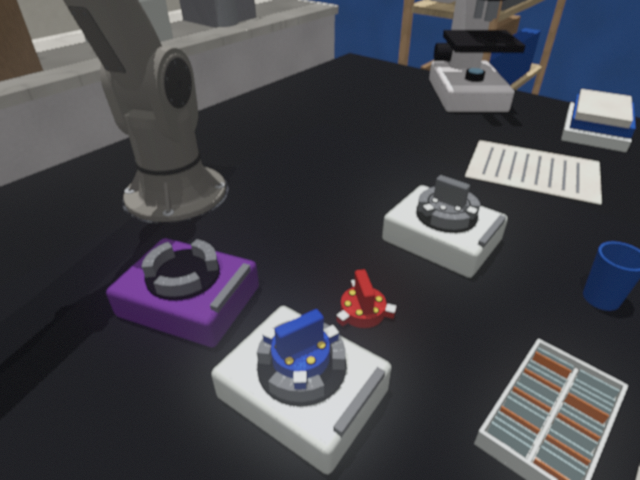

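The top view shows the blue rotor at about (463,165) on the white unit at (452,175), with the grey unit at (200,185), a red decoy rotor at (348,192) and a purple decoy base at (452,330). The scene view confirms this, with the blue grip bar at (300,333). Next I measure the bar, rim and unit yaw.

Run:
```python
from h import *
for f,box in (('top1',(100,250,390,510)),('sc1',(290,470,200,400))):
    c=dict(np.load(f'pics/{f}.npz')); W=world(c); im=c['image'].astype(int)
    m=np.zeros((480,640),bool); m[box[0]:box[1],box[2]:box[3]]=1; m&=c['range_z']>0
    r,g,b=im[...,0],im[...,1],im[...,2]
    blue=m&(b>r+50)&(b>g+40)
    P=W[blue]; zs=P[:,2]; print(f,'blue n',len(P),'z pct',np.percentile(zs,[5,25,50,75,90,98]).round(4))
    bar=P[zs>np.percentile(zs,98)-.008]; 
    rect=cv2.minAreaRect((bar[:,:2]*1000).astype(np.float32)); print(' bar top',rect,np.median(bar[:,2]),len(bar))
    d=P[(zs>.09)&(zs<.12)]; print(' disc z',np.median(d[:,2]) if len(d) else None)
    ctr=bar[:,:2].mean(0)
    body=m&(W[...,2]>.045)&(np.linalg.norm(W[...,:2]-ctr,axis=-1)<.15)
    rect=cv2.minAreaRect((W[body][:,:2]*1000).astype(np.float32)); print(' body',rect)
    rad=np.linalg.norm(W[...,:2]-ctr,axis=-1)
    grey=m&(W[...,2]>.08)&(W[...,2]<.1)&(abs(r-b)<25)&(r>40)&(r<180)&(rad<.08)
    G=W[grey]; 
    print(' rim z',np.percentile(G[:,2],[10,50,90]).round(4),len(G))
    A=np.c_[2*G[:,:2],np.ones(len(G))]; 
    e=cv2.minEnclosingCircle((G[:,:2]*1000).astype(np.float32)); print(' rim circ',e)
    wh=m&(r>150)&(abs(r-b)<40)&(W[...,2]>.092)&(W[...,2]<.125)&(rad<.07)
    print(' lugs',[(round(x*1000),round(y*1000),round(z*1000)) for x,y,z in W[wh]][::6])
```

```text
top1 blue n 1655 z pct [0.0934 0.105  0.1077 0.1472 0.1496 0.1508]
 bar top ((566.2571411132812, -215.35528564453125), (59.76605987548828, 18.65804672241211), 69.92662811279297) 0.14905258771948332 484
 disc z 0.10544838554324437
 body ((565.441162109375, -213.68197631835938), (192.8533172607422, 150.98779296875), 3.4839487075805664)
 rim z [0.0876 0.0913 0.0933] 840
 rim circ ((565.503662109375, -214.22804260253906), 56.902183532714844)
 lugs [(617, -234, 92), (612, -189, 94), (603, -250, 106), (602, -252, 105), (600, -252, 106), (599, -244, 105), (598, -253, 106), (597, -247, 106), (596, -256, 106), (596, -249, 104), (595, -258, 105), (594, -249, 103), (594, -258, 105), (591, -249, 106), (590, -249, 106), (589, -171, 108), (590, -254, 101), (588, -178, 105), (586, -176, 107), (584, -169, 108), (584, -178, 108), (583, -172, 107), (583, -182, 106), (582, -176, 105), (579, -169, 107), (580, -181, 104), (578, -174, 107), (576, -170, 108), (574, -173, 108), (571, -165, 93), (529, -225, 106), (527, -222, 108), (526, -219, 105), (526, -229, 105), (525, -222, 105), (523, -218, 105), (522, 
[... 896 characters left out ...]
(583, -176, 105), (588, -169, 102), (522, -227, 105), (579, -180, 104), (586, -175, 105), (517, -231, 103), (524, -227, 105), (581, -181, 105), (587, -176, 104), (520, -231, 104), (527, -227, 105), (586, -179, 105), (525, -229, 103), (585, -182, 104), (530, -229, 106), (585, -226, 105), (591, -243, 103), (587, -249, 104), (593, -246, 106), (588, -252, 106), (592, -246, 104), (583, -248, 96), (593, -249, 106), (599, -245, 106), (593, -251, 105), (598, -246, 104), (592, -252, 104), (597, -247, 103), (594, -253, 105), (599, -249, 105), (594, -254, 105), (600, -250, 106), (595, -255, 104), (601, -252, 106), (597, -256, 105), (602, -252, 105), (597, -257, 105), (602, -253, 104), (598, -258, 105)]
```

```bash
python3 -c "
import cv2
a=cv2.imread('pics/top1.png')[105:245,390:520]; b=cv2.imread('pics/sc1.png')[300:420,240:370]
import numpy as np
cv2.imwrite('pics/crop1.png',np.hstack([cv2.resize(a,(400,431)),cv2.resize(b,(400,431))]))"
```

```text
(no output)
```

View pics/crop1.png

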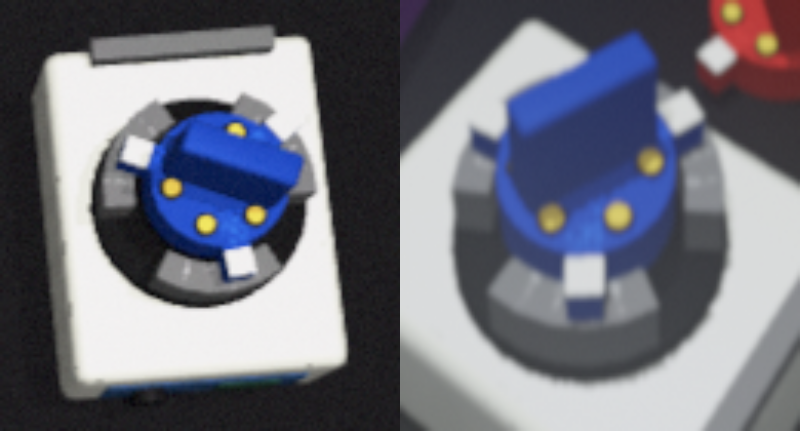

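The two views agree. The bar centre is about (0.566,-0.215) with its top at z≈0.148, the rim is at z≈0.09, and the unit's yaw is about 3.4°. The lugs sit at about 70° (mod 120), so the nearest notch is about +53° counter-clockwise, which is a negative tool twist. I approach above the bar with the tool y at -20°.

>>> jog_arm(series=[{"dx": 48.3,"dy": -28.4,"dz": 2,"twist": -53.7,"claw": -1},{"dx": 48.3,"dy": -28.4,"dz": 2,"twist": -53.7,"claw": -1},{"dx": 48.3,"dy": -28.4,"dz": 2,"twist": -53.7,"claw": -1},{"dx": 48.3,"dy": -28.4,"dz": 2,"twist": -53.7,"claw": -1},{"dx": 48.3,"dy": -28.4,"dz": 2,"twist": -53.7,"claw": -1},{"dx": 48.3,"dy": -28.4,"dz": 2,"twist": -53.7,"claw": -1},{"dx": 48.3,"dy": -28.4,"dz": 2,"twist": -53.7,"claw": -1},{"dx": 48.3,"dy": -28.4,"dz": 2,"twist": -53.7,"claw": -1},{"dx": 48.3,"dy": -28.4,"dz": 2,"twist": -53.7,"claw": -1},{"dx": 48.3,"dy": -28.4,"dz": 2,"twist": -53.7,"claw": -1},{"dx": 48.3,"dy": -28.4,"dz": 2,"twist": -53.7,"claw": -1},{"dx": 48.3,"dy": -28.4,"dz": 2,"twist": -53.7,"claw": -1}])

```text
time_s: 1.3
tool_pos: [0.5703, -0.2076, 0.2109]
tool_rot: [-0.001, 0.816, 0.578, 0.002]
force: [-0.6, 1.1, 0.4]
gripper_width: 0.999
gripper_force: 0.0
```

```bash
cat > loc.py <<'E'
from h import *
import sys
c=cap('wrist',sys.argv[1]); W=world(c); im=c['image'].astype(int); r,g,b=im[...,0],im[...,1],im[...,2]
bl=(b>r+50)&(b>g+40)&(c['range_z']>0); P=W[bl]; P=P[np.linalg.norm(P[:,:2]-[.566,-.215],axis=1)<.06]
t=P[P[:,2]>np.percentile(P[:,2],95)-.008]
print(cv2.minAreaRect((t[:,:2]*1000).astype(np.float32)) if len(t) else None, np.median(t[:,2]), len(t))
s=ctrl.observe()
from scipy.spatial.transform import Rotation as R
q=s['tool_rot']; M=R.from_quat([q[1],q[2],q[3],q[0]]).as_matrix()
print(s['tool_pos'].round(4) if hasattr(s['tool_pos'],'round') else s['tool_pos'], 'y az',np.degrees(np.arctan2(M[1,1],M[0,1])),'x az',np.degrees(np.arctan2(M[1,0],M[0,0])),'z',M[:,2].round(4))
print(np.round(s['force'],2),s['joint_positions'],s['time_s'])
E
python3 loc.py w1
```

```text
((566.9874877929688, -214.7881317138672), (59.828182220458984, 17.92274284362793), 69.865966796875) 0.14682832205037616 2506
[ 0.5697 -0.2089  0.2107] y az -19.445919921693626 x az 70.55408747443981 z [ 0.0013  0.0037 -1.    ]
[1.07 1.32 0.02] [ 0.5716185   0.35490209 -0.37009909  1.66134634  0.13381988  1.15044479
 -0.17151228] 1.35
```

View pics/w1.png

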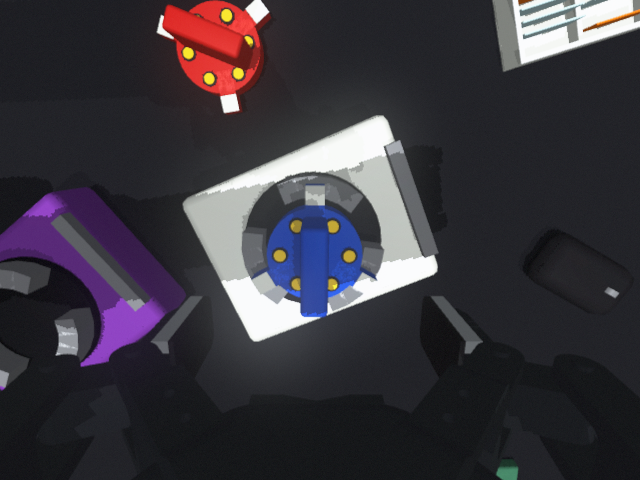

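The wrist view shows the blue bar at (315,265), aligned with the tool and centred between the fingers; the arm is still settling. I descend, then check before gripping.

>>> jog_arm(series=[{"dx": 0,"dy": 0,"dz": 0,"twist": 0,"claw": -1},{"dx": 0,"dy": 0,"dz": 2,"twist": 0,"claw": -1},{"dx": 0,"dy": 0,"dz": 4,"twist": 0,"claw": -1},{"dx": 0,"dy": 0,"dz": 6,"twist": 0,"claw": -1},{"dx": 0,"dy": 0,"dz": 8,"twist": 0,"claw": -1},{"dx": 0,"dy": 0,"dz": 9.4,"twist": 0,"claw": -1},{"dx": 0,"dy": 0,"dz": 9.4,"twist": 0,"claw": -1},{"dx": 0,"dy": 0,"dz": 9.4,"twist": 0,"claw": -1},{"dx": 0,"dy": 0,"dz": 9.4,"twist": 0,"claw": -1}])

```text
time_s: 2.25
tool_pos: [0.5671, -0.2163, 0.1186]
tool_rot: [0.001, 0.819, 0.573, 0.001]
force: [-0.1, 0.4, -0.2]
gripper_width: 0.997
gripper_force: 0.0
```

```bash
python3 loc.py w2
```

```text
((567.3056640625, -213.6481170654297), (57.56639862060547, 18.003938674926758), 70.42058563232422) 0.14692480681525982 6899
[ 0.5671 -0.2161  0.1186] y az -20.00229286788643 x az 69.99767335124908 z [ 0.0021 -0.001  -1.    ]
[ 0.7   0.57 -0.34] [ 0.56259852  0.44307051 -0.3493996   1.75532561  0.179221    0.9720469
 -0.20591171] 2.3
```

Alignment is good. I close on the bar.

>>> jog_arm(series=[{"dx": 0.1,"dy": 0,"dz": 0.3,"twist": 0,"claw": -1},{"dx": 0.1,"dy": 0,"dz": 0.3,"twist": 0,"claw": 1},{"dx": 0.1,"dy": 0,"dz": 0.3,"twist": 0,"claw": 1},{"dx": 0.1,"dy": 0,"dz": 0.3,"twist": 0,"claw": 1},{"dx": 0.1,"dy": 0,"dz": 0.3,"twist": 0,"claw": 1},{"dx": 0.1,"dy": 0,"dz": 0.3,"twist": 0,"claw": 1},{"dx": 0.1,"dy": 0,"dz": 0.3,"twist": 0,"claw": 1},{"dx": 0.1,"dy": 0,"dz": 0.3,"twist": 0,"claw": 1},{"dx": 0.1,"dy": 0,"dz": 0.3,"twist": 0,"claw": 1},{"dx": 0.1,"dy": 0,"dz": 0.3,"twist": 0,"claw": 1}])

```text
time_s: 3.3
tool_pos: [0.5667, -0.2146, 0.1144]
tool_rot: [-0.0, 0.819, 0.574, -0.0]
force: [-2.2, 0.5, 2.8]
gripper_width: 0.203
gripper_force: 59.2
```

Gripped, with the opening matching 18 mm. I press down gently.

>>> jog_arm(series=[{"dx": 0,"dy": 0,"dz": 0.1,"twist": 0,"claw": 1},{"dx": 0,"dy": 0,"dz": 0.2,"twist": 0,"claw": 1},{"dx": 0,"dy": 0,"dz": 0.2,"twist": 0,"claw": 1},{"dx": 0,"dy": 0,"dz": 0.2,"twist": 0,"claw": 1}])

```text
time_s: 3.7
tool_pos: [0.5666, -0.2147, 0.1144]
tool_rot: [0.0, 0.819, 0.574, -0.0]
force: [-6.3, 2.2, 12.4]
gripper_width: 0.205
gripper_force: 60.7
```

About 12 N of press, within limits. I turn counter-clockwise.

>>> jog_arm(series=[{"dx": 0,"dy": 0,"dz": 0,"twist": -3,"claw": 1},{"dx": 0,"dy": 0,"dz": 0,"twist": -7,"claw": 1},{"dx": 0,"dy": 0,"dz": 0,"twist": -11,"claw": 1},{"dx": 0,"dy": 0,"dz": 0,"twist": -15,"claw": 1},{"dx": 0,"dy": 0,"dz": 0,"twist": -20,"claw": 1},{"dx": 0,"dy": 0,"dz": 0,"twist": -25,"claw": 1},{"dx": 0,"dy": 0,"dz": 0,"twist": -30,"claw": 1},{"dx": 0,"dy": 0,"dz": 0,"twist": -35,"claw": 1},{"dx": 0,"dy": 0,"dz": 0,"twist": -40,"claw": 1},{"dx": 0,"dy": 0,"dz": 0,"twist": -40,"claw": 1}])

```text
time_s: 4.7
tool_pos: [0.5665, -0.2158, 0.1142]
tool_rot: [0.0, 0.573, 0.819, -0.001]
force: [-5.5, -0.5, 12.0]
gripper_width: 0.204
gripper_force: 60.7
```

```bash
python3 loc.py w3
```

```text
((569.5348510742188, -210.4336700439453), (41.501258850097656, 53.52131652832031), 40.23351287841797) 0.14664370643157854 6731
[ 0.5666 -0.2158  0.1142] y az 19.99436340152653 x az 109.99445121660277 z [-2.e-04 -2.e-03 -1.e+00]
[-4.88 -1.21 12.18] [ 0.67303588  0.46872772 -0.49810465  1.75583545  0.26471205  0.98337809
  0.42122254] 4.75
```

View pics/w3.png

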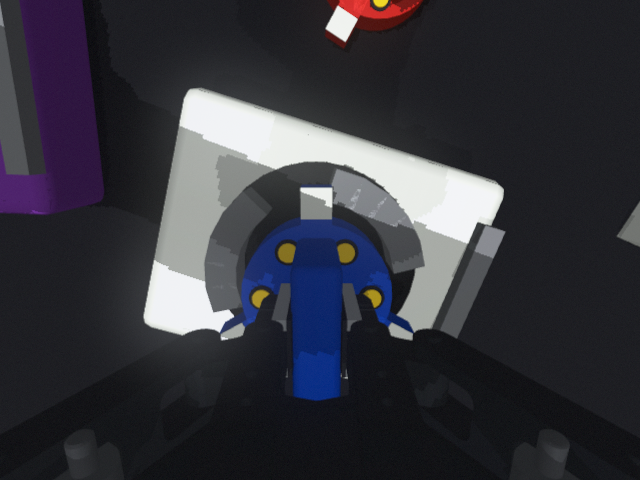

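The rotor turned with the gripper. The lug at (316,203) is entering the notch, which spans about (265,205) to (335,180). I turn about 13° further and then follow it down.

>>> jog_arm(series=[{"dx": 0,"dy": 0,"dz": 0,"twist": -4,"claw": 1},{"dx": 0,"dy": 0,"dz": 0,"twist": -8,"claw": 1},{"dx": 0,"dy": 0,"dz": 0,"twist": -11,"claw": 1},{"dx": 0,"dy": 0,"dz": 0,"twist": -13,"claw": 1},{"dx": 0,"dy": 0,"dz": 0,"twist": -13,"claw": 1},{"dx": 0,"dy": 0,"dz": 0,"twist": -13,"claw": 1}])

```text
time_s: 5.35
tool_pos: [0.5662, -0.2146, 0.1115]
tool_rot: [-0.001, 0.477, 0.879, -0.0]
force: [-0.0, -0.1, -3.8]
gripper_width: 0.2
gripper_force: 58.6
```

It dropped into the notch: no contact force remains and the rotor's weight now hangs from the gripper. I lower it home, about 11 mm.

>>> jog_arm(series=[{"dx": 0,"dy": 0,"dz": 0.3,"twist": 0,"claw": 1},{"dx": 0,"dy": 0,"dz": 0.6,"twist": 0,"claw": 1},{"dx": 0,"dy": 0,"dz": 0.9,"twist": 0,"claw": 1},{"dx": 0,"dy": 0,"dz": 1.1,"twist": 0,"claw": 1},{"dx": 0,"dy": 0,"dz": 1.2,"twist": 0,"claw": 1},{"dx": 0,"dy": 0,"dz": 1.2,"twist": 0,"claw": 1},{"dx": 0,"dy": 0,"dz": 1.2,"twist": 0,"claw": 1}])

```text
time_s: 6.05
tool_pos: [0.5667, -0.2146, 0.1004]
tool_rot: [-0.0, 0.477, 0.879, -0.0]
force: [-0.9, -0.2, -0.9]
gripper_width: 0.199
gripper_force: 58.9
```

It is at home height, with the weight partly carried by the bowl. I press a touch more, then release and lift away.

>>> jog_arm(series=[{"dx": 0,"dy": 0,"dz": 0.1,"twist": 0,"claw": 1},{"dx": 0,"dy": 0,"dz": 0.1,"twist": 0,"claw": 1},{"dx": 0,"dy": 0,"dz": 0.1,"twist": 0,"claw": 1},{"dx": 0,"dy": 0,"dz": 0,"twist": 0,"claw": -1},{"dx": 0,"dy": 0,"dz": 0,"twist": 0,"claw": -1},{"dx": 0,"dy": 0,"dz": 0,"twist": 0,"claw": -1},{"dx": 0,"dy": 0,"dz": 0,"twist": 0,"claw": -1},{"dx": 0,"dy": 0,"dz": 0,"twist": 0,"claw": -1},{"dx": 0,"dy": 0,"dz": 0,"twist": 0,"claw": -1},{"dx": 0,"dy": 0,"dz": 0,"twist": 0,"claw": -1},{"dx": 0,"dy": 0,"dz": -1,"twist": 0,"claw": -1}])

```text
time_s: 7.15
tool_pos: [0.5655, -0.2144, 0.1093]
tool_rot: [-0.001, 0.477, 0.879, -0.0]
force: [-0.4, -0.7, -0.1]
gripper_width: 1.004
gripper_force: 0.0
```

>>> jog_arm(series=[{"dx": 0,"dy": 0,"dz": -2,"twist": 0,"claw": -1},{"dx": 0,"dy": 0,"dz": -4,"twist": 0,"claw": -1},{"dx": 0,"dy": 0,"dz": -7,"twist": 0,"claw": -1},{"dx": 0,"dy": 0,"dz": -10,"twist": 0,"claw": -1},{"dx": 0,"dy": 0,"dz": -10,"twist": 0,"claw": -1},{"dx": 0,"dy": 0,"dz": -10,"twist": 0,"claw": -1},{"dx": 0,"dy": 0,"dz": -10,"twist": 0,"claw": -1}])

```text
time_s: 7.85
tool_pos: [0.5659, -0.2145, 0.2094]
tool_rot: [-0.001, 0.477, 0.879, -0.0]
force: [0.1, 1.3, -0.4]
gripper_width: 1.001
gripper_force: 0.0
```

```bash
python3 loc.py w4
```

```text
((568.5324096679688, -214.88809204101562), (18.020612716674805, 59.60062026977539), 33.32988739013672) 0.1327945259336229 2312
[ 0.5658 -0.2145  0.2091] y az 33.0215147845756 x az 123.02136047635011 z [-2.3e-03  6.0e-04 -1.0e+00]
[ 0.05  0.71 -0.58] [ 0.73669576  0.38234891 -0.57754047  1.66111585  0.22321084  1.16703165
  0.67980207] 7.9
```

View pics/w4.png

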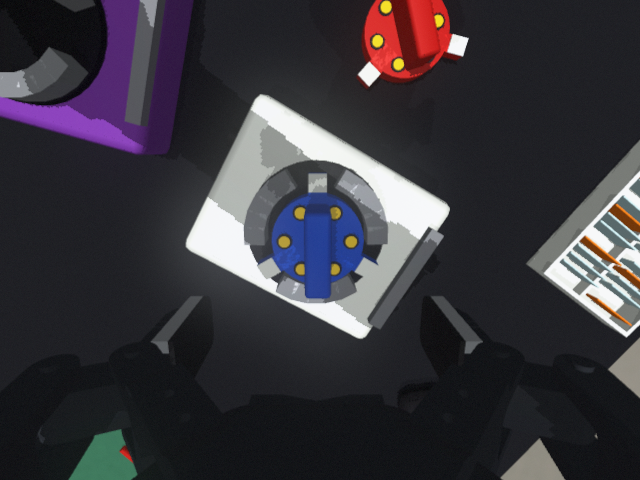

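The bar top is now at 0.1328, 14 mm lower and centred. The lugs sit in the notches (one at (317,182)) and the gripper is clear.

```bash
python3 -c "
from station import ctrl; print(ctrl.hand_in())"
```

```text
the job is handed in; nothing more can be done
None
```

I handed in the job with the blue rotor turned about 53° into the notches: it sits home (bar top 14 mm lower, centred to about 3 mm), is released, the gripper is clear, and the grey rotor was left alone; no verdict was shown.

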